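# Take the charged battery pack out of its charger

## Robot

A 7-joint arm with a two-finger parallel gripper is mounted at the origin on the work surface. World frame = base frame: x ahead of the robot, y to its left, z up, the work surface at z = 0. Lengths are in m, angles in rad, forces in N, time in s.
With the tool pointing down it reaches from about 0.4 to 0.875 m from the base axis. Payload 19.3 kg.
Tool frame: the origin (TCP) lies on the centre line of the jaws, within the pads' length; the fingertips stand 11 mm ahead of it and the grasp point (between the pads) lies 8 mm behind it; y points along the fingers, x is the direction in which the jaws open and shut, and the axes are right-handed (so a half turn about y gives the same grasp; the last joint's range is limited). The gripper opens to 85 mm and grips with 20 to 120 N. Pads are 22 mm wide; open, the fingers measure 114 mm over their backs; the gripper's body (76 mm by 85 mm) begins 54 mm behind the grasp point. The pads swing forward as they close: fully open they stand 13 mm farther back than shut.
Start: joints at [1.145, 0.521, -0.036, 1.599, 0.021, 1.021, -0.113], TCP at [0.218, -0.586, 0.242] pointing down, gripper open.
Joint ranges: [-2.91, 2.91], [-0.3, 2.13], [-1.5, 1.42], [0.17, 2.43], [-1.26, 4.41], [0.16, 1.93], [-2.52, 2.52]. Speed limits (rad/s): [1.89, 1.89, 2.39, 2.39, 3.01, 3.01, 3.01].

## Interface

Orientations are given as [roll, pitch, yaw] about the fixed x, y, z axes, in that order (R = Rz(yaw) Ry(pitch) Rx(roll)).
In Python, from workcell import monitor, cams, bot gives the robot as it stands.
- The arm moves only by the tool send_rows, never from a script. Its argument "series" is text: rows parted by semicolons, each of 7 numbers parted by spaces: the turn, a rotation vector about the tool's x, y, z in rad, then the shift along the tool's x, y, z in mm, then the opening, from 0 (shut) to 1 (fully open). In form: ax ay az tx ty tz claw; .... A call has 1 to 20 rows; each row is the pose to reach, as a shift and turn from the pose commanded when the call began, along the tool's axes at that moment; what a row does not reach only later rows make up. A row lasts 1/12 s, in which the tool goes at most 41.7 mm and 7.16 degrees, less where a joint would pass 70% of its speed; a pose out of reach is approached as far as the arm can. A call with a gripper value outside its range is refused whole. The fingers move at their own pace and stop on an object; "force" is the grip in N (left out, the last holds). Time passes only in rows, so rows that repeat a pose let the fingers close. It gives the time, the measured TCP pose, the force and the opening at its end, in the units of the state.
- monitor.observe(): the state, without advancing time (a new reading comes with each control period).
- cams.grab_frame(name): name is "scene" or "top" or "wrist"; returns the picture (384x512x3 uint8, red, green, blue); there is no depth.
- cams.get_calibration(name): a dict with "mtx" (3x3 intrinsics, pixels), "origin" and "attitude" of the camera in the world. Camera axes: x right, y down, z forward; pixel columns grow to the right and rows downward; lengths in m; the calibration is good to about 2 mm. The wrist camera is an equidistant fisheye: a pixel r from the principal point sees the ray r / f radians off the axis. A picture is of the moment at which its call begins: read the wrist's pose just before it. get_calibration takes no time and is no camera call; for the wrist camera it gives the pose at the moment of the call.
- bot.job_done(): hands the job in, once; it reports no verdict.
The state is a dict: "clock": time; "qpos": joint angles; "qd": joint speeds; "joint_efforts": joint torques, N m; "position": TCP position; "tool_rot": TCP orientation; "force": force on the tool from outside, world axes, zero at the start; "moment": the same for the moment, N m; "grip_width": finger opening in m.
Only numpy, scipy, OpenCV 4.12 (cv2) and the standard library are available. Lean on these libraries where they do the work, as an engineer would, in place of code of your own. Each camera call takes 0.05 s, during which the arm holds its last target.

## Task

One drill battery pack is full: it is the one in the charger whose lamp is green. Pinch that pack's two blue side catches fully in, draw the pack straight up out of the charger, and bring it, still upright, over the open bottom end of the cordless drill's handle; finish while holding it still there by its pinched catches, about a hand's width above the drill, ready for the welder to take. Leave the pack in the amber-lamp charger, the drill, the steel tube, the welding torch and the steel bracket undisturbed.

Things in the scene. Friction and masses are not known exactly. Their poses are not given: they have to be found in the camera images.
- charger_green: Dark grey bench charger, fixed, with a green lamp bar across its top at x = +59 mm. 140 mm long (x -60 to +80), 110 mm wide (y), flat top 58 mm above the bench. Origin: on the bench under the middle of its socket; z up. The socket is a 45 mm deep upright well, open at the top, 1 mm wider than the pack's stem all round, with slots on its +y and -y sides for the catch hooks.
- charger_amber: The same charger with an amber lamp bar; its pack is still charging and must stay in it. Same frame and sizes.
- pack_green_grip (a point): Grip point of the charged pack (in the green-lamp charger): on its middle axis, half-way up its two blue catch pads, 69.5 mm above the stem's end, 21.5 mm below the pack's top, 24.5 mm above the charger's top while seated. z up the pack, y from catch to catch. The pads stand out of its +y and -y sides, each 22 mm wide (x), 37 mm high; 60 mm over both, 48 mm when pinched fully in.
- pack_green_stem (a point): Centre of the bottom end of the charged pack's stem (13 mm above the bench while seated). Same axes as the grip point.
- pack_green_left (a joint): How far the charged pack's +y catch is pressed in, m: 0 out, 0.006 fully in against a solid stop; a spring pushes it out with 1.6 N at first, 6.4 N fully in. A hook below the pad holds under the charger's top until the pad is in by about 4 mm; pulling without pinching does not free the pack.
- pack_green_right (a joint): The same for its -y catch.
- pack_green: The charged pack, black, 0.2 to 0.3 kg, standing stem down in its charger. Origin: the bottom end of its stem, 13 mm above the bench while seated; z up, y from catch to catch. The stem is 34 (x) x 36 (y) x 45 mm high; the foot above it, outside the charger, is 70 (x) x 44 (y) x 46 mm high. It can be carried by its pinched catches, which then stand 2 mm proud of the foot on each side.
- pack_amber_grip (a point): The same point on the identical pack that is still charging in the amber-lamp charger. Not to be disturbed.
- drill_socket (a point): Cordless drill, teal and black, lying on its side, 54 mm high, 0.75 kg: this point is the middle of the open end of its handle, where the pack would go in, 27 mm above the bench. Axes: the open end faces -y; from here the handle runs 100 mm along +y to the motor body (105 mm long, 54 mm thick), whose chuck and bit point along +x, up to 150 mm in x from here.
- tube: Steel tube offcut standing on end, 50 mm across, 100 mm tall. Origin: centre of its foot. Bystander.
- torch: Welding torch lying on the bench: black handle 125 mm, brass ring, bent steel neck, copper nozzle; 290 mm long and 38 mm high. Origin on the bench under the handle, 12 mm from its front end; x runs along the handle to the neck. Bystander.
- bracket: Small steel angle bracket, foot 60 x 45 mm, 50 mm tall. Origin under the middle of its foot. Bystander.
There are look-alikes about, which are no part of the job. Leave any red look-alike of the pack_green alone.

How it is judged:
By the outcome, as a careful person would: the job done as asked, in the order asked, and still so for the second after the job is handed in, while the arm keeps its last pose, push and grip.
It also fails if it takes over 38 s, if anything falls off the work surface, if the arm or the gripper's body presses on something with over 40 N, if the wrist force passes 120 N, or if a joint passes its speed limit or range.

## Working session

There is one attempt and no reset: what is moved stays moved. The work goes in short steps, Python scripts to look and compute and a tool call to move; the robot and the scene stay as the last step left them, time stands still between calls to the robot, and variables do not carry over. Pictures are saved under pics/ and viewed, and the job is handed in when it is done.

Besides the shell and the picture viewer there is one more tool, called after "Call:" as name(argument=value, ...) on one line, values as JSON. send_rows: Moves the arm, as the interface text tells. Its arguments: {"type":"object","properties":{"series":{"type":"string"},"force":{"type":"number"}},"required":["series"]}

```bash
mkdir -p pics; ls; python3 - <<'E'
from workcell import monitor,cams,bot
import cv2
print(monitor.observe())
for n in ["scene","top"]:
    im=cams.grab_frame(n); cv2.imwrite(f"pics/{n}0.png",im[:,:,::-1]); print(n,cams.get_calibration(n))
E
```

```text
pics
{'clock': 0.0, 'qpos': array([ 1.14479964,  0.52200367, -0.03631067,  1.59998699,  0.02118599,
        1.02112809, -0.11279492]), 'qd': array([ 4.66102833e-05,  5.47774983e-04,  8.48532042e-04,  5.72287101e-04,
        8.25321261e-04,  1.39034986e-03, -1.54565399e-03]), 'joint_efforts': array([ 6.44838528e-04, -9.27101684e+01,  1.98048681e+00, -3.69917822e+01,
        1.79089140e-02,  8.32778140e-03,  7.61178853e-06]), 'position': array([ 0.21755787, -0.58556581,  0.24173989]), 'tool_rot': array([-1.57087509e+00,  1.13886785e-03, -1.21502679e+00]), 'force': array([0.04913818, 0.46254912, 0.19090207]), 'moment': array([-0.01873696,  0.04391355, -0.01313514]), 'grip_width': 0.08558141468007023}
scene {'mtx': array([[471.79645619,   0.        , 253.80164551],
       [  0.        , 471.79645619, 197.60398265],
       [  0.        ,   0.        ,   1.        ]]), 'origin': array([ 1.66238679, -0.14439672,  0.75838406]), 'attitude': array([-2.12618228, -0.01820521,  1.40261927])}
top {'mtx': array([[412.59093285,   0.        , 252.69670973],
       [  0.        , 412.59093285, 192.97873483],
       [  0.        ,   0.        ,   1.        ]]), 'origin': array([0.46053443, 0.04076167, 1.30986796]), 'attitude': array([-3.01633594e+00,  2.07081058e-03, -1.54538511e+00])}
```

View pics/scene0.png

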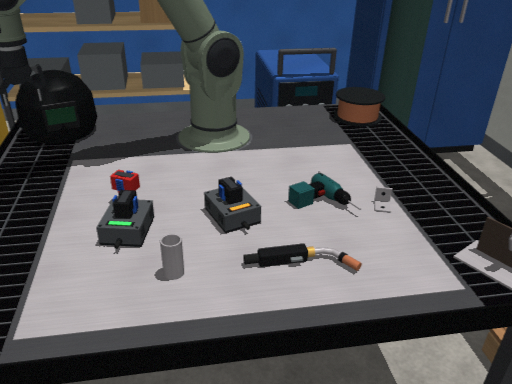

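View pics/top0.png

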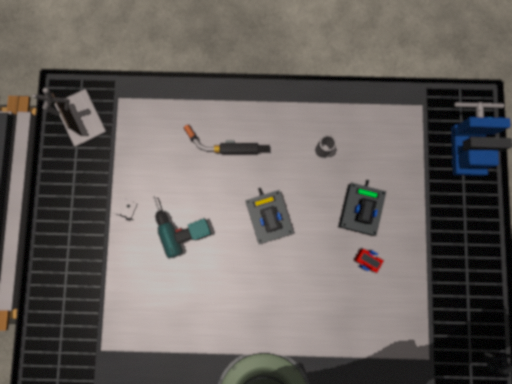

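```bash
cat > h.py <<'E'
import numpy as np,cv2
from scipy.spatial.transform import Rotation as R
from workcell import monitor,cams,bot
def ray(n,uv,c=None):
    c=c or cams.get_calibration(n); K=c["mtx"]; uv=np.atleast_2d(uv).astype(float)
    x=(uv[:,0]-K[0,2])/K[0,0]; y=(uv[:,1]-K[1,2])/K[1,1]
    if n=="wrist":
        r=np.hypot(x,y); s=np.where(r>1e-9,np.sin(r)/np.maximum(r,1e-9),1); d=np.c_[x*s,y*s,np.cos(r)]
    else: d=np.c_[x,y,np.ones_like(x)]
    return c["origin"],R.from_euler('xyz',c["attitude"]).apply(d)
def onplane(n,uv,z,c=None):
    o,d=ray(n,uv,c); return o+d*((z-o[2])/d[:,2])[:,None]
def proj(n,P,c=None):
    c=c or cams.get_calibration(n); K=c["mtx"]
    q=R.from_euler('xyz',c["attitude"]).inv().apply(np.atleast_2d(P)-c["origin"])
    if n=="wrist":
        rr=np.hypot(q[:,0],q[:,1]); t=np.arctan2(rr,q[:,2])/np.maximum(rr,1e-9); x,y=q[:,0]*t,q[:,1]*t
    else: x,y=q[:,0]/q[:,2],q[:,1]/q[:,2]
    return np.c_[x*K[0,0]+K[0,2],y*K[1,1]+K[1,2]]
E
python3 - <<'E'
from h import *
im=cv2.imread("pics/top0.png")
print(proj("top",[[0,0,0],[.218,-.586,.24]]))
a=cv2.resize(im[170:280,110:400],None,fx=2.7,fy=2.7,interpolation=cv2.INTER_CUBIC); cv2.imwrite("pics/topz.png",a)
s=cv2.imread("pics/scene0.png"); cv2.imwrite("pics/scz.png",cv2.resize(s[160:280,90:390],None,fx=2.6,fy=2.6,interpolation=cv2.INTER_CUBIC))
hsv=cv2.cvtColor(im,cv2.COLOR_BGR2HSV)
for nm,lo,hi in [("green",(45,150,120),(75,255,255)),("amber",(18,150,120),(32,255,255)),("blue",(105,130,60),(130,255,255)),("teal",(80,80,40),(100,255,255)),("red",(0,150,100),(8,255,255)),("red2",(172,150,100),(180,255,255))]:
    m=cv2.inRange(hsv,lo,hi); m[:160]=0;m[290:]=0;m[:,:110]=0;m[:,420:]=0
    n,l,st,c=cv2.connectedComponentsWithStats(m)
    for i in range(1,n):
        if st[i,4]>5: print(nm,st[i],c[i].round(1),onplane("top",c[i],{"green":.058,"amber":.058,"blue":.095}.get(nm,.03)).round(4))
E
```

```text
[[263.24802458 399.43716009]
 [502.60060128 349.45856289]]
green [359 189  18   8  86] [367.3 192.7] [[ 0.6278 -0.3029  0.058 ]]
amber [255 197  19   9  87] [263.7 200.9] [[0.5945 0.0132 0.058 ]]
blue [355 204   5   9  34] [357.2 208.2] [[ 0.5759 -0.2625  0.095 ]]
blue [373 210   5   7  26] [374.8 212.9] [[ 0.5632 -0.3142  0.095 ]]
blue [277 213   5   7  25] [278.5 216.3] [[ 0.5461 -0.0307  0.095 ]]
blue [261 219   3   6  16] [262.  221.5] [[0.5295 0.0177 0.095 ]]
blue [371 251   5   3  10] [372.7 252.2] [[ 0.4483 -0.3068  0.095 ]]
blue [361 266   7   4  15] [364.  267.4] [[ 0.404  -0.2811  0.095 ]]
teal [189 220  21  19 269] [198.9 229.2] [[0.5044 0.2111 0.03  ]]
teal [160 224  19  32 359] [168.2 239.6] [[0.4701 0.3044 0.03  ]]
red [357 249  26  23 189] [368.7 260.5] [[ 0.4223 -0.3128  0.03  ]]
red2 [368 251   5   6  10] [369.3 254.2] [[ 0.4414 -0.3149  0.03  ]]
red2 [360 263   5   2   7] [361.9 263.6] [[ 0.4124 -0.2918  0.03  ]]
```

View pics/topz.png

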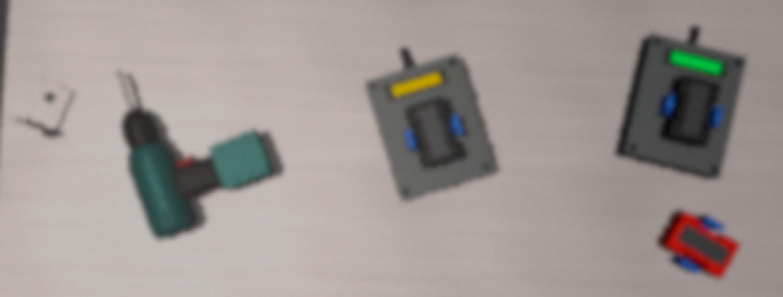

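View pics/scz.png

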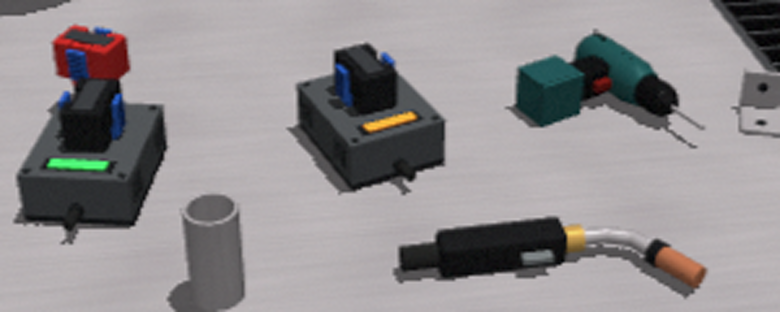

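```bash
python3 - <<'E'
from h import *
im=cv2.imread("pics/top0.png"); hsv=cv2.cvtColor(im,cv2.COLOR_BGR2HSV)
def lamp(lo,hi):
    m=cv2.inRange(hsv,lo,hi); m[:160]=0;m[290:]=0;m[:,:110]=0;m[:,420:]=0
    p=np.argwhere(m)[:,::-1]; return onplane("top",p,.06)[:,:2]
for nm,lo,hi in [("green",(45,120,80),(75,255,255)),("amber",(18,120,80),(32,255,255))]:
    P=lamp(lo,hi); c=P.mean(0); w,v=np.linalg.eigh(np.cov(P.T)); y=v[:,1]; y*=np.sign(y[1]); x=np.array([y[1],-y[0]])
    print(nm,"lamp",c,"yaw x",np.arctan2(x[1],x[0]),"origin",c-.059*x)
# charger body: dark vs light bench
g=cv2.cvtColor(im,cv2.COLOR_BGR2GRAY)
for nm,(u0,v0,u1,v1) in dict(green=(330,175,395,245),amber=(240,185,305,248)).items():
    sub=g[v0:v1,u0:u1]; t,m=cv2.threshold(cv2.GaussianBlur(sub,(3,3),0),0,255,cv2.THRESH_BINARY_INV+cv2.THRESH_OTSU)
    m|=((hsv[v0:v1,u0:u1,1]>100)*255).astype(np.uint8)
    m=cv2.morphologyEx(m,cv2.MORPH_OPEN,np.ones((7,7)))
    c=max(cv2.findContours(m,0,2)[0],key=cv2.contourArea)[:,0]+[u0,v0]
    W=onplane("top",c,.058)[:,:2]; r=cv2.minAreaRect((W*1000).astype(np.float32)); print(nm,r)
# drill block
m=cv2.inRange(hsv,(80,70,30),(100,255,255)); m[:,:183]=0;m[:215]=0;m[255:]=0;m[:,215:]=0
c=max(cv2.findContours(m,0,2)[0],key=cv2.contourArea)[:,0]
W=onplane("top",c,.054)[:,:2]; r=cv2.minAreaRect((W*1000).astype(np.float32)); print("block",r,cv2.boxPoints(r))
E
```

```text
green lamp [ 0.62727443 -0.30227528] yaw x -0.24352748936635543 origin [ 0.57001531 -0.28804876]
amber lamp [0.59456811 0.01228179] yaw x 0.328489981553552 origin [ 0.53872281 -0.00675245]
green ((579.8275756835938, -284.97412109375), (119.54524993896484, 148.92637634277344), 76.5866928100586)
amber ((549.8950805664062, -6.053855895996094), (145.57546997070312, 115.71662139892578), 17.87567901611328)
block ((503.68316650390625, 208.78271484375), (47.94569778442383, 56.35844421386719), 20.9422607421875) [[471.22192 226.5319 ]
 [491.36597 173.89644]
 [536.1444  191.03352]
 [516.00037 243.66899]]
```

```bash
cat >> h.py <<'E'
def rel(p,yaw,z0=None):
    s=monitor.observe(); Rt=R.from_euler('xyz',s["tool_rot"]); 
    Rg=R.from_euler('xyz',[-np.pi/2,0,yaw])
    print("pos",s["position"].round(4),"rot",s["tool_rot"].round(4),"t",s["clock"],"F",s["force"].round(1),"w",s["grip_width"])
    print("shift mm",(Rt.inv().apply(np.array(p)-s["position"])*1000).round(1),"turn",(Rt.inv()*Rg).as_rotvec().round(4))
E
python3 - <<'E'
from h import *
rel([.570,-.288,.2],-.243-np.pi/2)
E
```

```text
pos [ 0.2176 -0.5856  0.2418] rot [-1.5709e+00  1.0000e-03 -1.2150e+00] t 0.1 F [ 0.7  0.4 -0.2] w 0.08512484255302634
shift mm [-156.2   41.9  434. ] turn [ 4.000e-04  5.988e-01 -1.000e-03]
```

Call:
send_rows(series="0 0.6 -0.001 -156 42 434 1;0 0.6 -0.001 -156 42 434 1;0 0.6 -0.001 -156 42 434 1;0 0.6 -0.001 -156 42 434 1;0 0.6 -0.001 -156 42 434 1;0 0.6 -0.001 -156 42 434 1;0 0.6 -0.001 -156 42 434 1;0 0.6 -0.001 -156 42 434 1;0 0.6 -0.001 -156 42 434 1;0 0.6 -0.001 -156 42 434 1;0 0.6 -0.001 -156 42 434 1;0 0.6 -0.001 -156 42 434 1;0 0.6 -0.001 -156 42 434 1;0 0.6 -0.001 -156 42 434 1;0 0.6 -0.001 -156 42 434 1;0 0.6 -0.001 -156 42 434 1", force=50)

```text
clock: 1.43
position: [0.5693, -0.2897, 0.2004]
tool_rot: [-1.571, -0.001, -1.817]
force: [0.4, -0.3, 0.4]
grip_width: 0.0854
```

```bash
python3 - <<'E'
from h import *
c=cams.get_calibration("wrist"); im=cams.grab_frame("wrist"); cv2.imwrite("pics/w1.png",im[:,:,::-1]); print(c)
import pickle; pickle.dump(c,open("w1.pkl","wb"))
rel([.570,-.288,.2],-.243-np.pi/2)
E
```

```text
{'mtx': array([[297.31863964,   0.        , 257.42398174],
       [  0.        , 297.31863964, 190.06307554],
       [  0.        ,   0.        ,   1.        ]]), 'origin': array([ 0.65093688, -0.30905452,  0.33277755]), 'attitude': array([ 2.81421584e+00, -2.14765009e-03, -1.81682742e+00])}
pos [ 0.5694 -0.2896  0.2005] rot [-1.5705e+00 -1.3000e-03 -1.8168e+00] t 1.4833 F [-0.2 -0.1 -0.3] w 0.0851440118739888
shift mm [-1.7  0.5  0.2] turn [-0.0003 -0.003   0.0013]
```

View pics/w1.png

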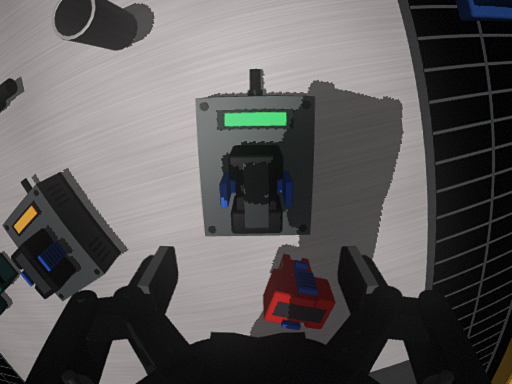

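```bash
python3 - <<'E'
from h import *
import pickle
c=pickle.load(open("w1.pkl","rb")); im=cv2.imread("pics/w1.png"); hsv=cv2.cvtColor(im,cv2.COLOR_BGR2HSV)
m=cv2.inRange(hsv,(45,120,80),(75,255,255)); P=onplane("wrist",np.argwhere(m)[:,::-1],.059,c)[:,:2]
cc=P.mean(0); w,v=np.linalg.eigh(np.cov(P.T)); y=v[:,1]; y*=np.sign(y[1]); x=np.array([y[1],-y[0]])
print("lamp",cc,"yaw",np.arctan2(x[1],x[0]),"origin",cc-.059*x)
m=cv2.inRange(hsv,(105,120,50),(130,255,255)); m[:150]=0;m[230:]=0;m[:,:200]=0;m[:,310:]=0
n,l,st,ce=cv2.connectedComponentsWithStats(m)
for i in range(1,n):
    if st[i,4]>20: print(st[i],ce[i],onplane("wrist",ce[i],.095,c))
# predicted corners from hypotheses
yaw=np.arctan2(x[1],x[0]); 
for o in (cc-.059*x,np.array([.570,-.288])):
  X=np.array([np.cos(yaw),np.sin(yaw)]);Y=np.array([-X[1],X[0]])
  for nm,a,b,z in [("padtopL",.0,.030,.101),("padtopR",0,-.030,.101),("chg+x+y",.08,.055,.058),("chg+x-y",.08,-.055,.058),("chg-x-y",-.06,-.055,.058),("chg-x+y",-.06,.055,.058)]:
    print(nm,proj("wrist",[*(o+a*X+b*Y),z],c).round(1))
a=cv2.resize(im[90:250,185:330],None,fx=4,fy=3.7,interpolation=cv2.INTER_CUBIC); cv2.imwrite("pics/w1z.png",cv2.resize(im[90:240,180:335],None,fx=4,fy=4,interpolation=cv2.INTER_CUBIC))
E
```

```text
lamp [ 0.62808455 -0.30195474] yaw -0.23268027228141908 origin [ 0.57067449 -0.28835015]
[220 172   9  36 226] [223.78318584 190.82743363] [[ 0.57880536 -0.26202831  0.095     ]]
[284 172   9  35 211] [288.20853081 190.8436019 ] [[ 0.56543601 -0.31504485  0.095     ]]
[277 179   6  14  73] [279.64383562 185.7260274 ] [[ 0.57166581 -0.3089692   0.095     ]]
[230 180   6  13  62] [232.19354839 186.24193548] [[ 0.58098854 -0.27009049  0.095     ]]
padtopL [[220.2 195.3]]
padtopR [[292.3 194.3]]
chg+x+y [[195.4  98. ]]
chg+x-y [[314.8  96.2]]
chg-x-y [[309.6 234.2]]
chg-x+y [[204.7 235.5]]
padtopL [[220.  196.1]]
padtopR [[292.  195.2]]
chg+x+y [[195.2  98.8]]
chg+x-y [[314.6  97. ]]
chg-x-y [[309.4 234.8]]
chg-x+y [[204.6 236.1]]
```

View pics/w1z.png

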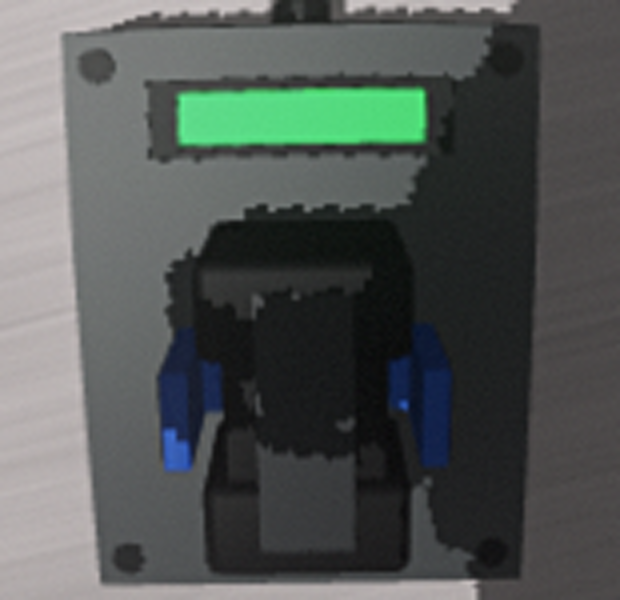

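```bash
python3 - <<'E'
from h import *
import pickle
c=pickle.load(open("w1.pkl","rb")); im=cv2.imread("pics/w1.png")
cv2.imwrite("pics/w1f.png",cv2.resize(im[230:350,110:400],None,fx=2.7,fy=2.7,interpolation=cv2.INTER_CUBIC))
for h in (-.013,0,.005,.011,.013,.02):
  p=np.array([.5694,-.2896,.2005-h]); t=np.array([np.cos(-1.8168),np.sin(-1.8168),0]);zz=np.array([-t[1],t[0],0])
  print(h,[proj("wrist",p+s*.0425*t+w*.011*zz,c).round(0).tolist() for s in(1,-1) for w in (1,-1)])
rel([.5705,-.2888,.0845],-.2327-np.pi/2)
E
```

```text
-0.013 [[[347.0, 254.0]], [[341.0, 290.0]], [[170.0, 254.0]], [[176.0, 290.0]]]
0 [[[341.0, 241.0]], [[336.0, 276.0]], [[177.0, 241.0]], [[182.0, 276.0]]]
0.005 [[[338.0, 236.0]], [[334.0, 271.0]], [[179.0, 237.0]], [[183.0, 271.0]]]
0.011 [[[336.0, 231.0]], [[331.0, 265.0]], [[181.0, 232.0]], [[186.0, 265.0]]]
0.013 [[[335.0, 230.0]], [[331.0, 263.0]], [[182.0, 230.0]], [[186.0, 263.0]]]
0.02 [[[332.0, 225.0]], [[328.0, 257.0]], [[185.0, 225.0]], [[189.0, 257.0]]]
pos [ 0.5694 -0.2896  0.2005] rot [-1.5705e+00 -1.3000e-03 -1.8168e+00] t 1.4833 F [-0.2 -0.1 -0.3] w 0.0851440118739888
shift mm [ -1.2 116.    0.9] turn [-0.0003 -0.0133  0.0013]
```

View pics/w1f.png

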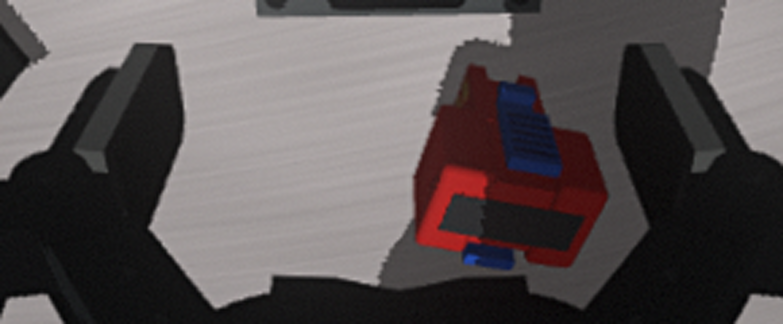

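Call:
send_rows(series="0 -0.013 0.001 -1.2 40 0.9 1;0 -0.013 0.001 -1.2 70 0.9 1;0 -0.013 0.001 -1.2 95 0.9 1;0 -0.013 0.001 -1.2 115 0.9 1;0 -0.013 0.001 -1.2 125 0.9 1;0 -0.013 0.001 -1.2 127.5 0.9 1;0 -0.013 0.001 -1.2 127.5 0.9 1;0 -0.013 0.001 -1.2 127.5 0.9 1;0 -0.013 0.001 -1.2 127.5 0.9 1")

```text
clock: 2.23
position: [0.572, -0.2881, 0.0742]
tool_rot: [-1.569, -0.0, -1.802]
force: [1.4, -0.0, -0.2]
grip_width: 0.0852
```

```bash
python3 - <<'E'
from h import *
c=cams.get_calibration("wrist"); im=cams.grab_frame("wrist"); cv2.imwrite("pics/w2.png",im[:,:,::-1])
rel([.5705,-.2888,.073],-.2327-np.pi/2)
E
```

```text
pos [ 0.5719 -0.288   0.0741] rot [-1.5687e+00 -2.0000e-04 -1.8022e+00] t 2.2833 F [-0.2  0.4 -0.5] w 0.08568051042952825
shift mm [ 1.1  1.1 -1.2] turn [-0.0021  0.0013  0.0002]
```

View pics/w2.png

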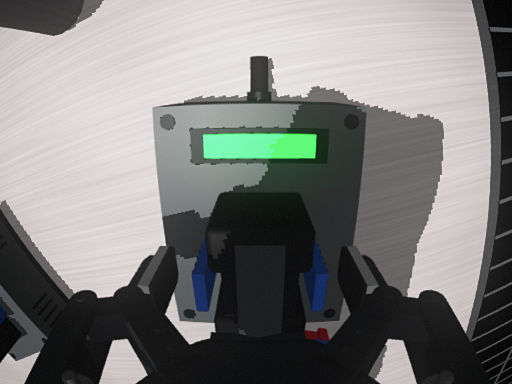

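Call:
send_rows(series="-0.002 0.001 0 1.1 1 -1.2 1;-0.002 0.001 0 1.1 1 -1.2 0.8;-0.002 0.001 0 1.1 1 -1.2 0.72;-0.002 0.001 0 1.1 1 -1.2 0.65;-0.002 0.001 0 1.1 1 -1.2 0.58;-0.002 0.001 0 1.1 1 -1.2 0.4;-0.002 0.001 0 1.1 1 -1.2 0.4;-0.002 0.001 0 1.1 1 -1.2 0.4;-0.002 0.001 0 1.1 1 -1.2 0.4;-0.002 0.001 0 1.1 1 -1.2 0.4;-0.002 0.001 0 1.1 1 -1.2 0.4;-0.002 0.001 0 1.1 1 -1.2 0.4", force=50)

```text
clock: 3.28
position: [0.5704, -0.2888, 0.0734]
tool_rot: [-1.571, -0.0, -1.803]
force: [-6.1, 2.6, 23.9]
grip_width: 0.0429
```

```bash
python3 - <<'E'
from h import *
c=cams.get_calibration("wrist"); im=cams.grab_frame("wrist"); cv2.imwrite("pics/w3.png",im[:,:,::-1])
rel([.5705,-.2888,.073],-.2327-np.pi/2)
E
```

```text
pos [ 0.5704 -0.2888  0.0734] rot [-1.5711e+00 -3.0000e-04 -1.8032e+00] t 3.3333 F [-5.9  1.5 24.1] w 0.04276725470153517
shift mm [0.  0.4 0.1] turn [0.0003 0.0003 0.0003]
```

View pics/w3.png

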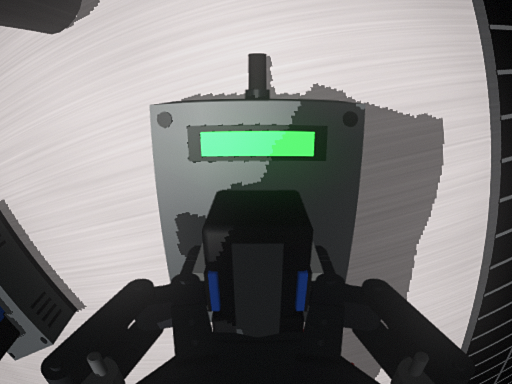

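```bash
python3 - <<'E'
import cv2
for n in "23":
    im=cv2.imread(f"pics/w{n}.png"); cv2.imwrite(f"pics/w{n}z.png",cv2.resize(im[180:370,130:390],None,fx=3,fy=3,interpolation=cv2.INTER_CUBIC))
E
```

```text
(no output)
```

View pics/w3z.png

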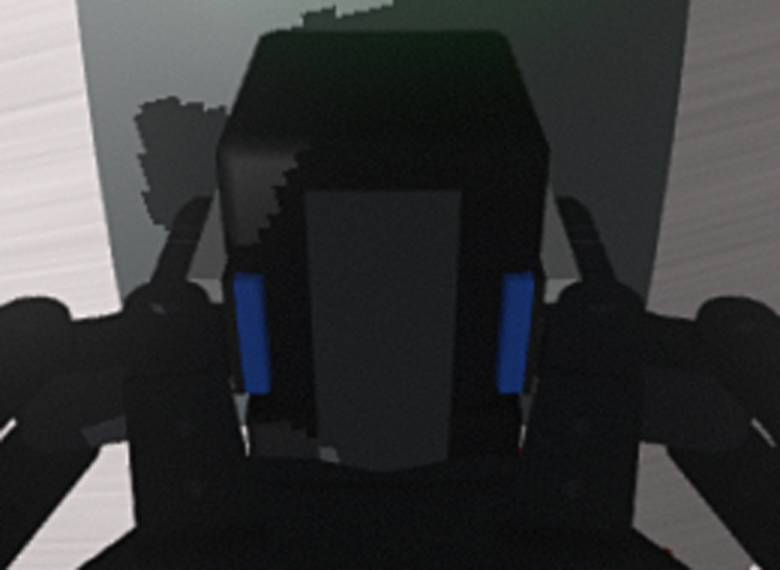

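Call:
send_rows(series="0 0 0 0 -1 0 0.4;0 0 0 0 -2 0 0.4;0 0 0 0 -3 0 0.4;0 0 0 0 -4 0 0.4;0 0 0 0 -5 0 0.4;0 0 0 0 -6 0 0.4;0 0 0 0 -6 0 0.4;0 0 0 0 -6 0 0.4", force=60)

```text
clock: 4.0
position: [0.5699, -0.2884, 0.0777]
tool_rot: [-1.573, 0.0, -1.803]
force: [0.0, 0.1, -3.1]
grip_width: 0.0405
```

```bash
python3 - <<'E'
from h import *
im=cams.grab_frame("wrist"); cv2.imwrite("pics/w4.png",im[:,:,::-1])
cv2.imwrite("pics/w4z.png",cv2.resize(im[90:370,130:390,::-1],None,fx=2.1,fy=2.1,interpolation=cv2.INTER_CUBIC))
rel([.5705,-.2888,.073],-.2327-np.pi/2)
E
```

```text
pos [ 0.5699 -0.2884  0.0777] rot [-1.5726e+00  1.0000e-04 -1.8030e+00] t 4.05 F [-0.4 -1.1 -3.7] w 0.04025366762078305
shift mm [0.3 4.7 0.7] turn [ 0.0018  0.0005 -0.0001]
```

View pics/w4z.png

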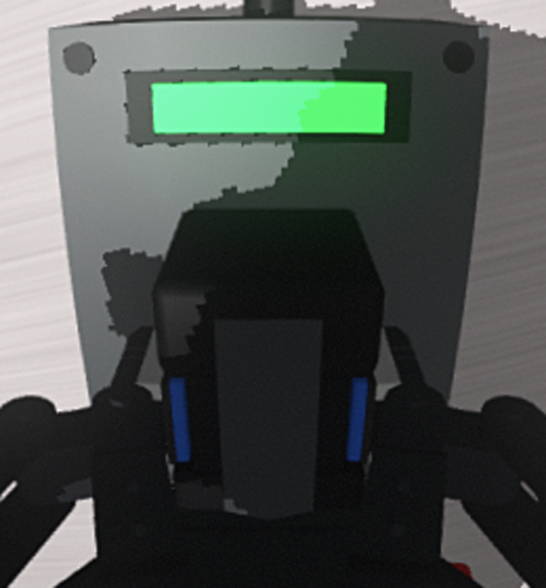

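Call:
send_rows(series="0 0 0 0 -2 0 0.4;0 0 0 0 -5 0 0.4;0 0 0 0 -8 0 0.4;0 0 0 0 -11 0 0.4;0 0 0 0 -14 0 0.4;0 0 0 0 -15 0 0.4")

```text
clock: 4.55
position: [0.5702, -0.2886, 0.0935]
tool_rot: [-1.572, -0.0, -1.803]
force: [-0.1, 0.1, -3.9]
grip_width: 0.0404
```

```bash
python3 - <<'E'
from h import *
im=cams.grab_frame("wrist"); cv2.imwrite("pics/w5.png",im[:,:,::-1])
cv2.imwrite("pics/w5z.png",cv2.resize(im[90:370,130:390,::-1],None,fx=2.1,fy=2.1,interpolation=cv2.INTER_CUBIC))
im=cams.grab_frame("scene"); cv2.imwrite("pics/s5z.png",cv2.resize(im[130:270,60:260,::-1],None,fx=4,fy=4,interpolation=cv2.INTER_CUBIC))
rel([.5705,-.2888,.073],-.2327-np.pi/2)
E
```

```text
pos [ 0.5701 -0.2885  0.0932] rot [-1.572   0.     -1.8031] t 4.65 F [ 0.7  0.2 -2.7] w 0.04052569931403532
shift mm [ 0.2 20.2  0.5] turn [ 0.0012  0.0004 -0.    ]
```

View pics/w5z.png

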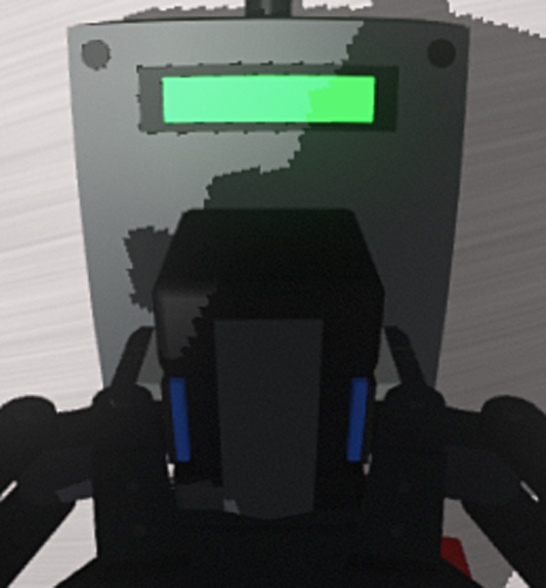

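View pics/s5z.png

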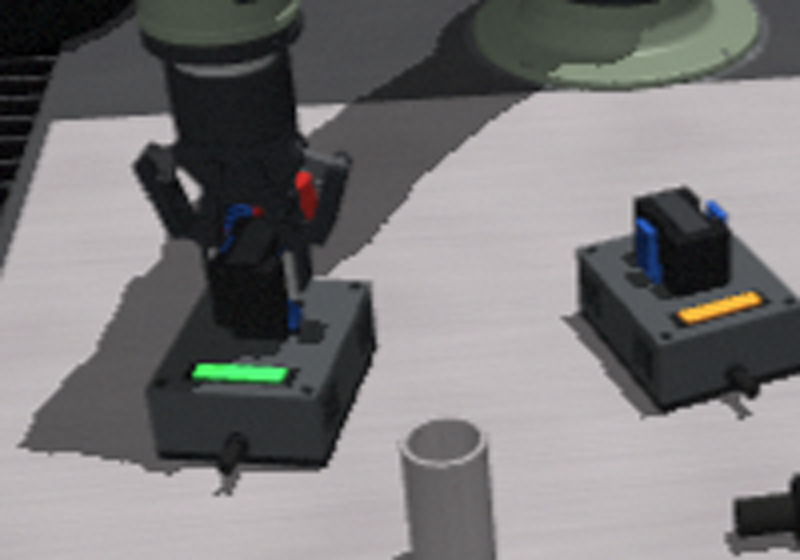

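Call:
send_rows(series="0 0 0 0 -5 0 0.4;0 0 0 0 -12 0 0.4;0 0 0 0 -20 0 0.4;0 0 0 0 -30 0 0.4;0 0 0 0 -42 0 0.4;0 0 0 0 -56 0 0.4;0 0 0 0 -72 0 0.4;0 0 0 0 -88 0 0.4;0 0 0 0 -104 0 0.4;0 0 0 0 -118 0 0.4;0 0 0 0 -128 0 0.4;0 0 0 0 -135 0 0.4;0 0 0 0 -135 0 0.4;0 0 0 0 -135 0 0.4")

```text
clock: 5.82
position: [0.5701, -0.2884, 0.2278]
tool_rot: [-1.572, 0.0, -1.803]
force: [-0.4, 0.3, -2.6]
grip_width: 0.0403
```

```bash
python3 - <<'E'
from h import *
im=cams.grab_frame("scene"); cv2.imwrite("pics/s6.png",im[:,:,::-1])
s=cv2.imread("pics/s6.png"); cv2.imwrite("pics/s6d.png",cv2.resize(s[150:230,270:400],None,fx=6,fy=6,interpolation=cv2.INTER_CUBIC))
t=cv2.imread("pics/top0.png"); cv2.imwrite("pics/t6d.png",cv2.resize(t[190:270,145:230],None,fx=7,fy=7,interpolation=cv2.INTER_CUBIC))
rel([.514,.1825,.211],.365-np.pi/2)
E
```

```text
pos [ 0.5699 -0.2884  0.2273] rot [-1.5733e+00  2.0000e-04 -1.8030e+00] t 5.8667 F [ 0.2 -0.2 -3.1] w 0.04034900362985279
shift mm [-445.4   16.7 -162.7] turn [ 0.0024 -0.5972 -0.0009]
```

View pics/s6.png

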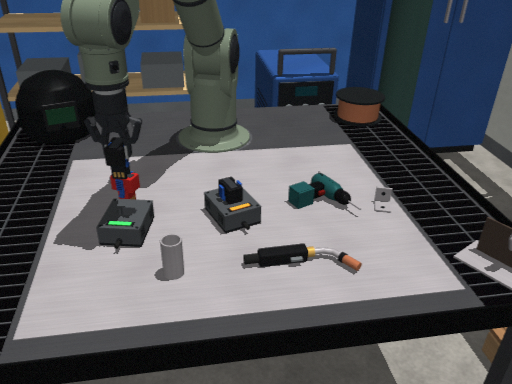

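View pics/s6d.png

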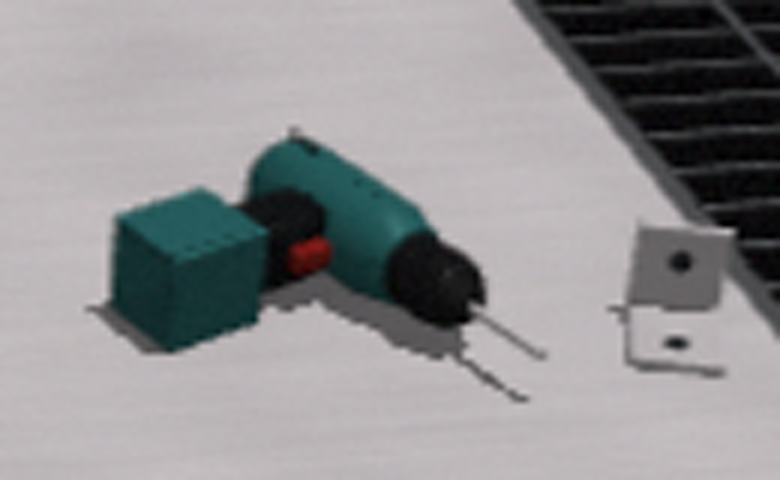

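View pics/t6d.png

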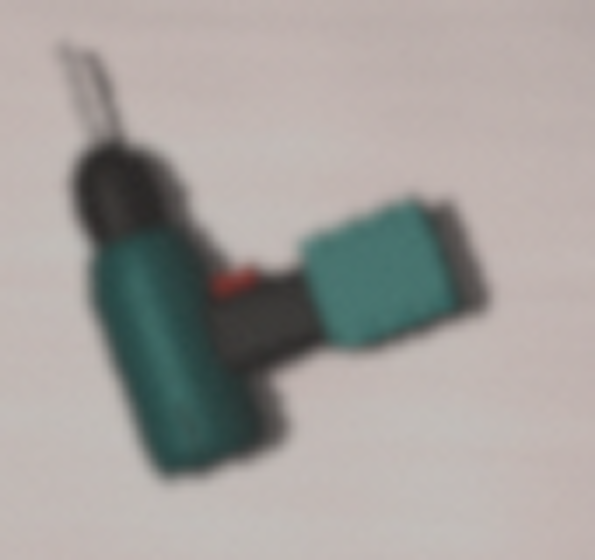

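```bash
python3 - <<'E'
from h import *
a=onplane("scene",[[289.2,186.2],[299.2,193.8]],.054);b=onplane("scene",[[298.5,208]],0)
print(a,b,a.mean(0))
a=onplane("top",[[204.7,218.1],[210.2,233.2]],.054);print(a,a.mean(0))
E
```

```text
[[0.49672889 0.17262543 0.054     ]
 [0.54287171 0.19127661 0.054     ]] [[0.53530954 0.19491011 0.        ]] [0.5198003  0.18195102 0.054     ]
[[0.53779493 0.19153836 0.054     ]
 [0.49246434 0.17303864 0.054     ]] [0.51512963 0.1822885  0.054     ]
```

```bash
python3 - <<'E'
from h import *
rel([.516,.183,.203],.37-np.pi/2)
E
```

```text
pos [ 0.5699 -0.2884  0.2273] rot [-1.5733e+00  2.0000e-04 -1.8030e+00] t 5.8667 F [ 0.2 -0.2 -3.1] w 0.04034900362985279
shift mm [-446.3   24.7 -160.9] turn [ 0.0024 -0.6022 -0.0009]
```

Call:
send_rows(series="0 -0.012 0 -9 0 -3 0.4;0 -0.036 0 -27 0 -10 0.4;0 -0.072 0 -54 0 -19 0.4;0 -0.114 0 -85 0 -31 0.4;0 -0.163 0 -120 0 -43 0.4;0 -0.211 0 -156 0 -56 0.4;0 -0.259 0 -192 0 -69 0.4;0 -0.307 0 -227 2 -82 0.4;0 -0.355 0 -263 4 -95 0.4;0 -0.403 0 -299 7 -108 0.4;0 -0.452 0 -335 10 -121 0.4;0 -0.494 0 -366 13 -132 0.4;0.001 -0.53 0 -392 16 -142 0.4;0.001 -0.56 0 -415 19 -150 0.4;0.002 -0.584 0 -433 22 -156 0.4;0.002 -0.596 -0.001 -442 24 -159 0.4;0.002 -0.602 -0.001 -446 25 -161 0.4;0.002 -0.602 -0.001 -446 25 -161 0.4;0.002 -0.602 -0.001 -446 25 -161 0.4;0.002 -0.602 -0.001 -446 25 -161 0.4")

```text
clock: 7.53
position: [0.5164, 0.1813, 0.2032]
tool_rot: [-1.571, -0.001, -1.203]
force: [-0.0, -0.5, -3.0]
grip_width: 0.0404
```

```bash
python3 - <<'E'
from h import *
for n in ("scene","top","wrist"):
    im=cams.grab_frame(n); cv2.imwrite(f"pics/{n}7.png",im[:,:,::-1])
rel([.516,.183,.203],.37-np.pi/2)
s=cv2.imread("pics/scene7.png"); cv2.imwrite("pics/s7z.png",cv2.resize(s[60:260,200:400],None,fx=3,fy=3,interpolation=cv2.INTER_CUBIC))
E
```

```text
pos [0.5164 0.1817 0.2033] rot [-1.5704e+00 -7.0000e-04 -1.2025e+00] t 7.6833 F [-0.  -0.4 -2.6] w 0.04018229044829391
shift mm [-1.3  0.3  0.1] turn [-0.0004 -0.0017  0.0007]
```

View pics/s7z.png

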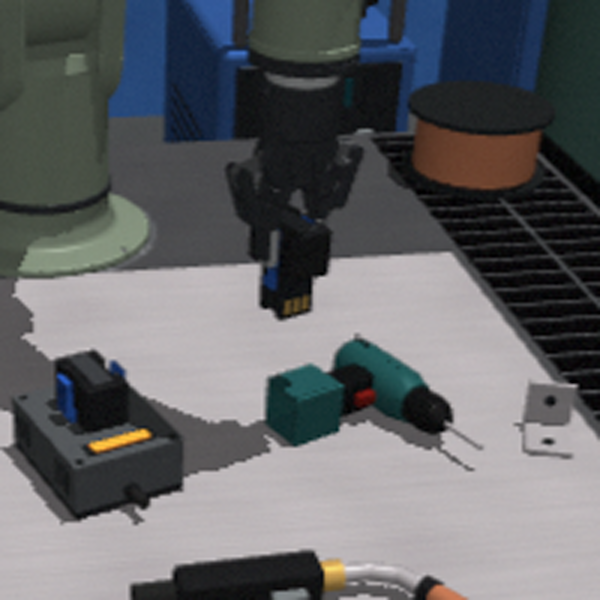

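View pics/wrist7.png

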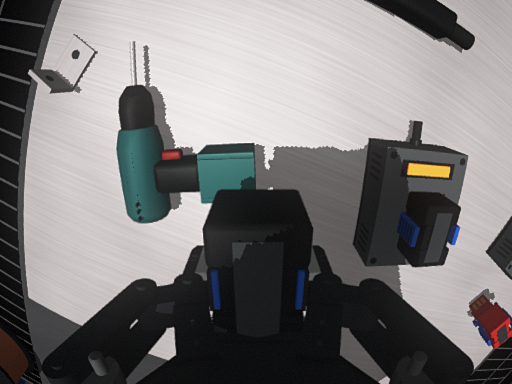

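View pics/top7.png

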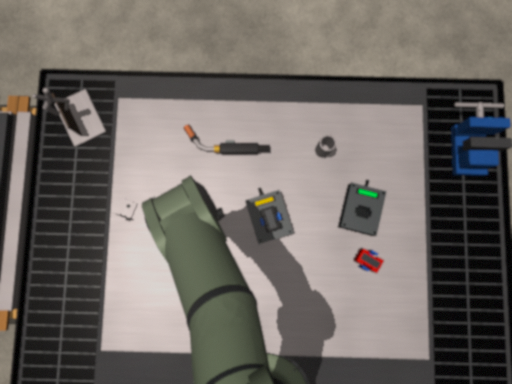

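```bash
python3 - <<'E'
from h import *
for z in (.12,.13,.14,.15): print(z,proj("scene",[.5164,.1817,z]).round(1))
X=np.array([.932,.361]);Y=np.array([-.361,.932])
print([ (3*(proj("scene",[*(np.array([.5164,.1817])+a*.017*X+b*.018*Y),.142])[0]-[200,60])).round(0) for a in(1,-1) for b in (1,-1)])
s=cv2.imread("pics/scene7.png"); cv2.imwrite("pics/s7zz.png",cv2.resize(s[110:220,260:350],None,fx=6,fy=5.4,interpolation=cv2.INTER_CUBIC))
E
```

```text
0.12 [[295.2 169.5]]
0.13 [[295.5 166.4]]
0.14 [[295.7 163.2]]
0.15 [[295.9 160.1]]
[array([313., 311.]), array([282., 320.]), array([292., 296.]), array([261., 305.])]
```

View pics/s7zz.png

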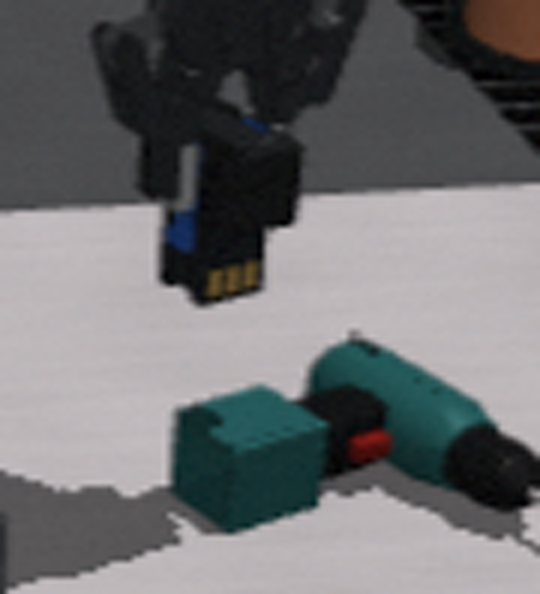

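Call:
send_rows(series="0 0 0 -1 0 0 0.4;0 0 0 -1 0 0 0.4;0 0 0 -1 0 0 0.4;0 0 0 -1 0 0 0.4;0 0 0 -1 0 0 0.4;0 0 0 -1 0 0 0.4;0 0 0 -1 0 0 0.4;0 0 0 -1 0 0 0.4")

```text
clock: 8.35
position: [0.5157, 0.1835, 0.2031]
tool_rot: [-1.571, -0.001, -1.201]
force: [-0.2, -0.1, -2.7]
grip_width: 0.0405
```

```bash
python3 - <<'E'
from h import *
rel([.516,.183,.203],.37-np.pi/2); print(abs(monitor.observe()["qd"]).max())
print(bot.job_done())
E
```

```text
pos [0.5157 0.1835 0.2031] rot [-1.5706e+00 -5.0000e-04 -1.2011e+00] t 8.35 F [-0.2 -0.1 -2.7] w 0.04047134997937174
shift mm [0.6 0.1 0.1] turn [-0.0002 -0.0003  0.0005]
0.0014525029382943153
the job is handed in; nothing more can be done
None
```

I pinched the charged pack's two catches, drew it straight up out of the green-lamp charger, and carried it upright to the open end of the drill's handle. I handed the job in at 8.35 s with the pack held still there; no verdict was reported.

**Position:** The last reading put the tool within 1 mm of its target, upright to about 0.001 rad, with the joints almost still. The scene picture, taken before a final 1 mm sideways nudge, puts the stem end about 142 mm above the bench. That is about 88 mm above the top of the drill. My camera estimate of the socket's position is good to about 3 mm.

**Grip:** The wrist force steadied at about 2.7 N downward, which fits the pack's weight, and the pack did not slip in the jaws while being carried.

**Bystanders:** In the last pictures the amber-lamp pack, drill, tube, torch, bracket and red look-alike appear where they started. I judged this by eye and did not measure it.

**Checks that disagreed:**
- **Finger opening:** It read about 40 mm, not the 48 mm expected over fully pinched catches. In the wrist picture both catches look flush and equally pressed in. I did not confirm that they are fully in any other way, except that the pack came free of its hooks.
- **Upward force:** About 24 N showed on the tool when the jaws closed and was gone after the first few millimetres of lift. I took it to be the fingers swinging forward against the pack.

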